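# Set the lid pressure of a tube press with its coaxial coarse and fine knobs

## Robot

A 6-joint arm with a two-finger parallel gripper is mounted at the origin on the work surface. World frame = base frame: x ahead of the robot, y to its left, z up, the work surface at z = 0. Lengths are in mm, angles in rad, forces in N, time in s.
With the tool pointing down it reaches from about 275 to 1000 mm from the base axis. Payload 8.4 kg.
Tool frame: the origin (TCP) lies at the very end of the fingers, on their centre line; the grasp point (between the pads) lies 19 mm behind it; z points along the fingers, y is the line along which they close (so a half turn about z gives the same grasp; the last joint's range is limited). The gripper opens to 85 mm and grips with 20 to 120 N. Pads are 22 mm wide; open, the fingers measure 114 mm over their backs; the gripper's body (76 mm by 85 mm) begins 54 mm behind the grasp point. The pads swing forward as they close: fully open they stand 13 mm farther back than shut.
Start: joints at [-1.128, 0.353, 1.633, -0, 1.155, -0.002], TCP at [268.922, -564.189, 231.281] pointing down, gripper open.
Joint ranges: [-2.63, 2.63], [-0.92, 2.1], [0.06, 2.66], [-1.3, 4.44], [0, 2.69], [-3.02, 3.02]. Speed limits (rad/s): [2.22, 2.22, 2.79, 3.14, 3.14, 3.14].

## Interface

Orientations are given as [roll, pitch, yaw] about the fixed x, y, z axes, in that order (R = Rz(yaw) Ry(pitch) Rx(roll)).
In Python, from rig import sensors, grab_frame, camera_params, order gives the robot as it stands. The module is installed in compiled form; this text tells all that it offers.
- The arm moves only by the tool move_arm, never from a script. Its argument "motion" is a list of rows, each a list of 7 numbers: the turn, a rotation vector about the tool's x, y, z in normalised numbers (1 is 360 degrees), then the shift along the tool's x, y, z in fractions of the full range, 1 being 100 cm, then the finger opening in m, from 0 to 0.0854. A call has 1 to 8 rows; each row is the pose to reach, as a shift and turn from the pose commanded when the call began, along the tool's axes at that moment; what a row does not reach only later rows make up. A row lasts 1/8 s, in which the tool goes at most 62.5 mm and 10.7 degrees, less where a joint would pass 70% of its speed; a pose out of reach is approached as far as the arm can. A call with a gripper value outside its range is refused whole. The fingers move at their own pace and stop on an object; "grip_force" is the grip in N (left out, the last holds). Time passes only in rows, so rows that repeat a pose let the fingers close. It gives the time, the measured TCP pose, the force, the opening and the grip force at its end, in the units of the state.
- sensors.sense(): the state, without advancing time (a new reading comes with each control period).
- grab_frame(name): name is "scene" or "top" or "wrist"; returns (picture, depth): 384x512x3 uint8, red, green, blue; 384x512 float32, mm along the optical axis (not along the pixel's ray), 0 where there is no reading.
- camera_params(name): a dict with "camera_matrix" (3x3 intrinsics, pixels), "world_from_camera" (4x4, takes a point from camera to world coordinates). Camera axes: x right, y down, z forward; pixel columns grow to the right and rows downward; lengths in mm; the calibration is good to about 2 mm. The wrist camera is an equidistant fisheye: a pixel r from the principal point sees the ray r / f radians off the axis. A picture is of the moment at which its call begins: read the wrist's pose just before it. camera_params takes no time and is no camera call; for the wrist camera it gives the pose at the moment of the call.
- order.sign_off(): hands the job in; it is judged then, once.
The state is a dict: "clock": time; "qpos": joint angles; "qvel": joint speeds; "joint_efforts": joint torques, N m; "eef_pos": TCP position; "tcp_rot": TCP orientation; "contact_force": force on the tool from outside, world axes, zero at the start; "wrist_torque": the same for the moment, N m; "opening": opening from 0.0 (shut) to 1.0 (fully open); "grasp_force": force on a finger pad.
Only numpy, scipy, OpenCV 4.12 (cv2) and the standard library are available. Lean on these libraries where they do the work, as an engineer would, in place of code of your own. Each camera call takes 0.05 s, during which the arm holds its last target. There are 200 camera calls.

## Task

Set the clamping pressure on the eight-tube strip in the press: turn the wide lower ring of the double knob clockwise until the plate just rests on the tube caps (gauge needle off its zero mark but not past the first short mark), leaving the small knob alone so far. Then turn the small knob on top of it clockwise until the needle stands between the two long marks, and let go. Never let the needle reach the thick last mark, or the tubes crack, and do not disturb anything else on the bench.

Things in the scene. Friction and masses are not known exactly. Their poses are not given: they have to be found in the camera images.
- press: cream tube press, fixed to the bench (place and yaw vary), 250 mm in its own x, 420 mm in its own y; flat deck 70 mm above the bench; origin under its centre. In its frame: double knob on a vertical axis at (0, -125) mm, tube strip at (0, 95) (caps about 100 mm up), post at (0, 182), 215 mm tall, carrying the head over the strip, with a gauge lying face up on it and the plate hanging under it
- ring (a joint): angle of the wide lower ring of the double knob (coarse), rad, grows clockwise seen from above, range 0 to 6. Turning friction about 0.2 N m. Each rad lowers the plate by 7 mm; turning back raises it. Once the plate is on the caps, each rad of the ring adds about 2.4 rad to the needle. Starts at 0.6 to 1.6; the caps are met somewhere between 2.6 and 3.7
- ring_grip (a point): point on the knob axis at mid-height of the ring, 88 mm above the bench. The ring is a black ribbed cylinder, 56 mm diameter, 24 mm high (76 to 100 mm above the bench); a 68 mm wide, 5 mm thick seat lies under it
- topknob (a joint): angle of the small top knob (fine), rad, grows clockwise seen from above, range 0 to 6. Turning friction about 0.06 N m. Each rad raises the metal block with the strip by 1.75 mm towards the plate; with the plate on the caps that adds about 0.6 rad to the needle. Starts at 0
- top_grip (a point): point on the same axis at the gripping height of the small knob, 116 mm above the bench. The small knob is a black ribbed cylinder, 24 mm diameter, 26 mm high (102 to 128 mm above the bench), turning independently of the ring. The two knobs stay where they are left
- needle (a joint): angle of the gauge needle, rad, 0 at the zero mark with no load (pointing along the press's -y), grows clockwise seen from above. Marks: short mark at 0.8, two long marks at 1.5 and 1.9, thick last mark at 2.6. Shows the load on the tubes: 0.7 N when just touching, then 7.1 N per rad
- gauge (a point): centre of the gauge face, 106 mm diameter, on top of the head; it moves down with the head, starting 189 to 196 mm above the bench. The 24 x 84 mm steel plate under the head is sprung, 2.5 N/mm; below it the strip of eight white-capped tubes stands in a metal block whose height differs by up to 6 mm between set-ups, so only the load tells when the plate has met the caps
- rack_a: round ivory tube rack (loose), 96 mm disc on 18 mm legs with a central stem, 74 mm tall; origin under its centre; a bystander
- rack_b: second round ivory tube rack like rack_a; a bystander
- tip_box: grey pipette-tip box, 85 x 120 x 58 mm; origin under its centre; a bystander
- reagent: small capped bottle, 48 mm diameter, 90 mm tall; origin under its centre; a bystander
- marker: black marker pen lying flat, 130 mm long, 12 mm thick, on the press's deck; a bystander
- cap_box: clear box, 70 x 50 x 30 mm; origin under its centre; a bystander
- spare_tube: white tube, 16 mm diameter, 40 mm tall, standing on the press's deck about 110 mm from the knob axis; origin under its centre; a bystander

How it is judged:
By the outcome, as a careful person would: the job done as asked, in the order asked, and still so for the second after the job is handed in, with the robot touching nothing.
It also fails if it takes over 72 s, if anything falls off the work surface, if the arm or the gripper's body presses on something with over 40 N, if the wrist force passes 120 N, or if a joint passes its speed limit or range.

## Working session

There is one attempt and no reset: what is moved stays moved. The work goes in short steps, Python scripts to look and compute and a tool call to move; the robot and the scene stay as the last step left them, time stands still between calls to the robot, and variables do not carry over. Pictures are saved under pics/ and viewed, at most 10 in all, crops included, and the job is handed in when it is done.

Besides the shell and the picture viewer there is one more tool, called after ">>>" as name([rows], argument=value, ...), one row to a line, values as JSON. move_arm: Moves the arm, as the interface text tells. Its arguments: {"type":"object","properties":{"motion":{"type":"array","items":{"type":"array","items":{"type":"number"}}},"grip_force":{"type":"number"}},"required":["motion"]}

```bash
mkdir -p pics; cat > h.py <<'E'
import numpy as np,cv2
from rig import sensors,grab_frame,camera_params,order
def snap(n,f):
    P=camera_params(n); im,d=grab_frame(n); cv2.imwrite('pics/'+f+'.png',im[:,:,::-1]); np.savez('pics/'+f,im=im,d=d,K=P['camera_matrix'],T=P['world_from_camera'])
def ray(f,u,v):
    z=np.load('pics/'+f+'.npz');K,T=z['K'],z['T']
    return T[:3,3],T[:3,:3]@np.linalg.solve(K,[u,v,1.])
def atz(f,u,v,h):
    o,r=ray(f,u,v); return np.round(o+r*(h-o[2])/r[2],1)
def atd(f,u,v):
    z=np.load('pics/'+f+'.npz');o,r=ray(f,u,v); return np.round(o+r*z['d'][int(v),int(u)],1)
E
python3 - <<'E'
from h import *
snap('top','t0');snap('scene','s0')
a=cv2.imread('pics/t0.png');
cv2.imwrite('pics/t0b.png',cv2.resize(a,(800,600),interpolation=cv2.INTER_CUBIC))
print(sensors.sense())
E
```

```text
{'clock': 0.1, 'qpos': array([-1.12838825e+00,  3.53560528e-01,  1.63403382e+00, -3.87446645e-05,
        1.15516375e+00, -2.39834756e-03]), 'qvel': array([-0.00068145, -0.00241589, -0.00325099,  0.0005611 , -0.00019546,
        0.00120905]), 'joint_efforts': array([-1.01487406e-04, -6.06355190e+01, -3.42822075e+01, -1.95119031e-05,
        3.90992907e-03, -8.61678132e-06]), 'eef_pos': array([ 268.74636823, -563.82845317,  230.65930812]), 'tcp_rot': array([-3.14042713e+00,  3.26324934e-05,  4.44822112e-01]), 'contact_force': array([-0.51189677,  0.13944997, -0.14348512]), 'wrist_torque': array([-0.0071132 ,  0.04679181,  0.02267089]), 'grasp_force': 0.0, 'opening': 1.0023401084357426}
```

View pics/t0b.png

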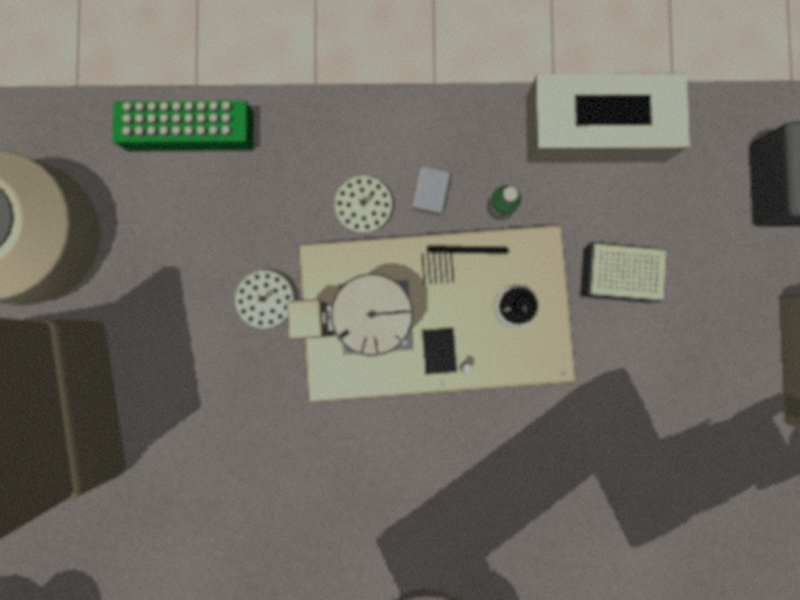

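View pics/s0.png

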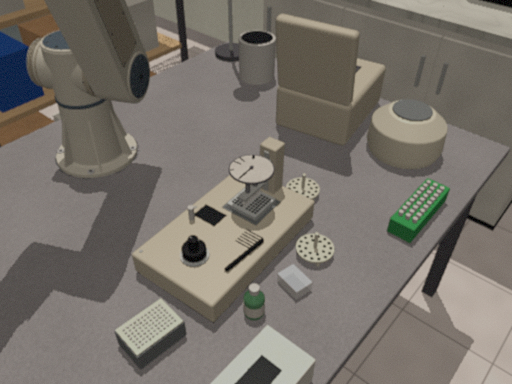

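The top view shows the press, with its deck corners at about (300,245), (562,226), (574,381) and (310,401). The double knob is at (518,305) and the gauge at (372,314), with the needle pointing towards the knob.

```bash
python3 - <<'E'
from h import *
s=.64
C=np.array([atz('t0',u*s,v*s,70) for u,v in [(300,245),(562,226),(574,381),(310,401)]]);print(C)
c=C.mean(0);e=C[0]-C[1]+C[3]-C[2];yaw=np.arctan2(e[1],e[0])-np.pi/2
print(c,'yaw',yaw, 'lens',np.linalg.norm(C[0]-C[1]),np.linalg.norm(C[1]-C[2]))
R=np.array([[np.cos(yaw),-np.sin(yaw)],[np.sin(yaw),np.cos(yaw)]])
for p in [(0,-125),(0,95)]: print(p,c[:2]+R@p)
z=np.load('pics/t0.npz')
# knob: heights from depth
K,T,d=z['K'],z['T'],z['d']
v,u=np.mgrid[170:225,300:360];D=d[170:225,300:360]
P=np.stack([(u-K[0,2])/K[0,0]*D,(v-K[1,2])/K[1,1]*D,D],-1)@T[:3,:3].T+T[:3,3]
for lo,hi in [(95,106),(122,135),(73,80)]:
    m=(P[...,2]>lo)&(P[...,2]<hi);print(lo,m.sum(),P[m].mean(0),P[m].min(0),P[m].max(0))
print('cap',atd('t0',518*s,305*s),'gauge',atd('t0',372*s,318*s),atz('t0',372*s,314*s,190))
a=cv2.imread('pics/t0.png')
k=[cv2.resize(a[y-30:y+30,x-40:x+40],(400,300),interpolation=cv2.INTER_CUBIC) for x,y in[(331,195),(238,201)]]
b=cv2.imread('pics/s0.png')
k2=[cv2.resize(b[y-30:y+30,x-40:x+40],(400,300),interpolation=cv2.INTER_CUBIC) for x,y in[(195,245),(250,170)]]
cv2.imwrite('pics/c0.png',np.vstack([np.hstack(k),np.hstack(k2)]))
E
```

```text
[[ 687.8  196.3   70. ]
 [ 714.7 -217.9   70. ]
 [ 471.2 -230.3   70. ]
 [ 443.8  180.    70. ]]
[579.375 -17.975  70.   ] yaw 0.06576312764259673 lens 415.07258401392886 243.8155245262287
(0, -125) [ 587.58946699 -142.70479809]
(0, 95) [573.13200508  76.81964655]
95 333 [ 589.47386362 -140.32848602   99.1897243 ] [ 563.16560013 -169.56433525   95.30959139] [ 617.93786055 -114.56502716  105.39096395]
122 91 [ 589.63845825 -141.39385507  126.94222534] [ 578.55373674 -153.23587906  123.17508267] [ 601.83701868 -130.25830955  131.48725841]
73 147 [ 589.27384498 -129.81205129   74.83343273] [ 539.71253345 -202.19976466   73.02423263] [651.91845274 -67.64110633  79.57687813]
cap [ 587.4 -133.7  126.7] gauge [568.5  76.7 188. ] [573.9  76.6 190. ]
```

View pics/c0.png

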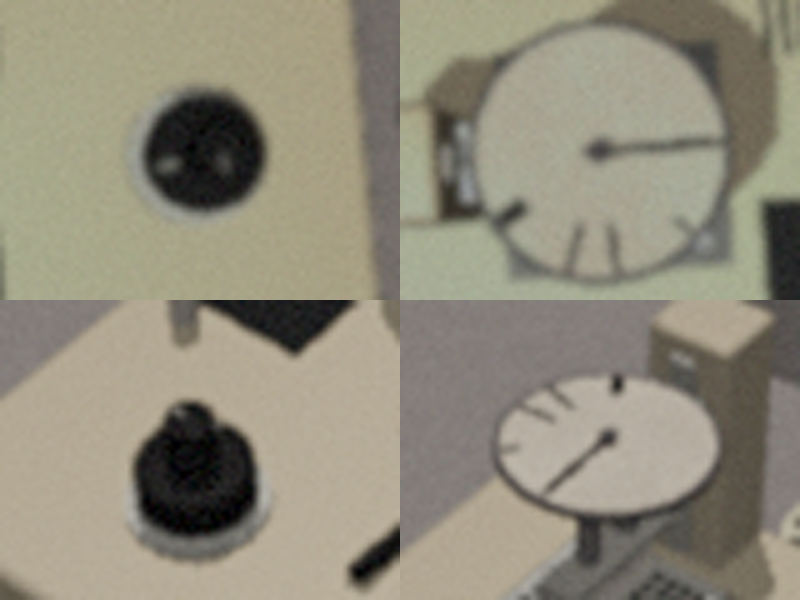

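The crop shows the needle at zero, pointing image-right. The knob is confirmed, with its axis near world (589.5, -141.5). I'm moving above it with the wrist wound back.

Units first: turns go in shares of 360 degrees. So -1.35 rad / 6.2832 = -0.2149.

>>> move_arm([
  [0,0,-0.0271,0.05,-0.026,0,0.085],
  [0,0,-0.0541,0.1,-0.052,0,0.085],
  [0,0,-0.0812,0.155,-0.08,0,0.085],
  [0,0,-0.1082,0.21,-0.108,0,0.085],
  [0,0,-0.1353,0.265,-0.137,0,0.085],
  [0,0,-0.1623,0.32,-0.165,0,0.085],
  [0,0,-0.1894,0.37,-0.191,0,0.085],
  [0,0,-0.2149,0.415,-0.215,0,0.085],
], grip_force=40)

```text
clock: 1.1
eef_pos: [551.9, -189.6, 231.1]
tcp_rot: [-3.141, -0.0, 1.801]
contact_force: [0.8, -0.1, 0.2]
opening: 0.997
grasp_force: 0.0
```

```bash
cat >> h.py <<'E'
from scipy.spatial.transform import Rotation as Ro
def to(x,y,z):
    s=sensors.sense();R=Ro.from_euler('xyz',s['tcp_rot'])
    print('t',round(s['clock'],2),'pos',s['eef_pos'].round(1),'rot',s['tcp_rot'].round(3),'q',s['qpos'].round(2),'F',s['contact_force'].round(1),'M',s['wrist_torque'].round(2),'op',round(s['opening'],3),'g',round(s['grasp_force'],1))
    print('shift m',(R.inv().apply(np.array([x,y,z])-s['eef_pos'])/1000).round(4),'turn to upright',Ro.from_matrix(R.as_matrix().T@Ro.from_euler('xyz',[np.pi,0,s['tcp_rot'][2]]).as_matrix()).as_rotvec().round(4))
E
python3 -c "
from h import *;to(589.5,-141.5,150)"
```

```text
t 1.1 pos [ 551.9 -189.6  231.1] rot [-3.141 -0.     1.801] q [-0.33  0.29  1.72  0.    1.13 -0.56] F [ 0.8 -0.1  0.2] M [-0.02  0.01  0.05] op 0.997 g 0.0
shift m [0.0383 0.0476 0.0811] turn to upright [-0.0003 -0.0002  0.    ]
```

To row units: -0.2 rad / 6.2832 = -0.0318.

>>> move_arm([
  [0,0,-0.0159,0.02,0.024,0.03,0.085],
  [0,0,-0.0318,0.038,0.0475,0.07,0.085],
  [0,0,-0.0318,0.038,0.0475,0.081,0.085],
  [0,0,-0.0318,0.038,0.0475,0.081,0.085],
])

```text
clock: 1.6
eef_pos: [588.0, -144.1, 149.5]
tcp_rot: [-3.14, -0.001, 1.994]
contact_force: [-0.8, -0.4, 0.8]
opening: 0.994
grasp_force: 0.0
```

```bash
python3 - <<'E'
from h import *
to(589.5,-141.5,80);snap('wrist','w1');z=np.load('pics/w1.npz');print(z['K'],z['T'])
a=cv2.imread('pics/w1.png');cv2.imwrite('pics/w1b.png',cv2.resize(a,(800,600)))
E
```

```text
t 1.6 pos [ 588.  -144.1  149.5] rot [-3.140e+00 -1.000e-03  1.994e+00] q [-0.24  0.41  1.75 -0.    0.99 -0.67] F [-0.8 -0.4  0.8] M [-0.01  0.02  0.02] op 0.994 g 0.0
shift m [0.0017 0.0026 0.0695] turn to upright [-0.002  -0.0012  0.    ]
[[297.31863964   0.         256.119032  ]
 [  0.         297.31863964 191.05899443]
 [  0.           0.           1.        ]] [[ 9.12088004e-01  3.94441443e-01  1.11854462e-01  5.58913004e+02]
 [ 4.09987976e-01 -8.75937703e-01 -2.54249878e-01 -7.92821188e+01]
 [-2.30914790e-03  2.77757248e-01 -9.60648520e-01  2.92328438e+02]
 [ 0.00000000e+00  0.00000000e+00  0.00000000e+00  1.00000000e+00]]
```

View pics/w1b.png

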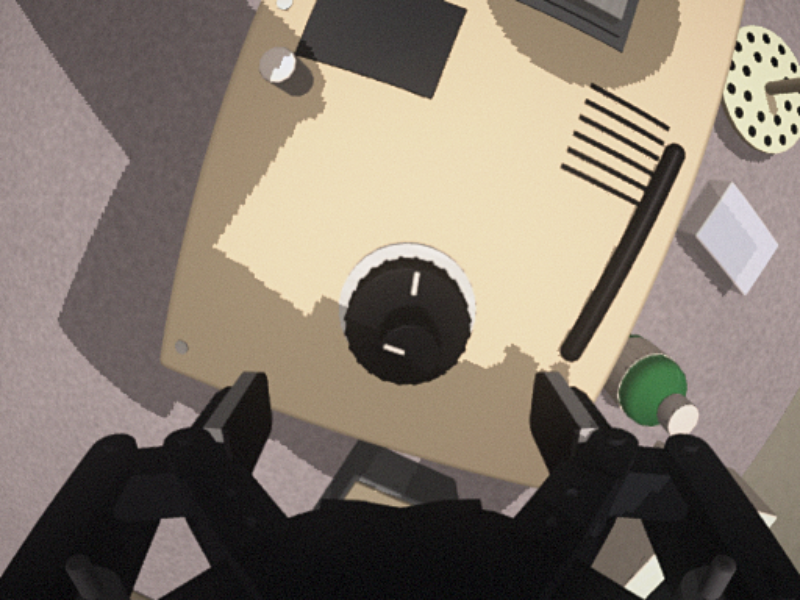

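Wrist view: the ring's top circle is centred at about (407,321) in 800-px scale. White index marks sit at (415,283) on the ring and (394,350) on the small knob. The fingers clear on both sides.

```bash
cat >> h.py <<'E'
def fz(f,u,v,h):
    z=np.load('pics/'+f+'.npz');K,T=z['K'],z['T']
    p=np.array([u-K[0,2],v-K[1,2]])/K[0,0];t=np.linalg.norm(p)
    r=T[:3,:3]@np.r_[p/t*np.sin(t),np.cos(t)]
    return (T[:3,3]+r*(h-T[2,3])/r[2]).round(1)
def needle():
    im,d=grab_frame('top');P=camera_params('top');K,T=P['camera_matrix'],P['world_from_camera']
    g=cv2.cvtColor(im,cv2.COLOR_RGB2GRAY).astype(np.float32)
    W=np.linalg.inv(T)
    def px(p): c=W[:3,:3]@p+W[:3,3]; q=K@c/c[2]; return q[:2]
    c=np.array([573.9,76.6,188.])
    a=np.arange(-0.6,3.0,.02);yaw=.066
    r=np.arange(14,36,1.)
    v=[]
    for t in a:
        ang=yaw-np.pi/2-t
        q=np.array([px(c+[k*np.cos(ang),k*np.sin(ang),0]) for k in r],np.float32)
        v.append(cv2.remap(g,q[None,:,0].copy(),q[None,:,1].copy(),cv2.INTER_LINEAR).mean())
    v=np.array(v);w=np.clip(np.median(v)-v-0.4*(np.median(v)-v.min()),0,None)
    w[abs(a-a[v.argmin()])>.3]=0
    print('needle',round((a*w).sum()/w.sum(),3),'contrast',np.median(v)-v.min(),'clock',sensors.sense()['clock'])
E
python3 - <<'E'
from h import *
for p in [(343,321),(471,321),(407,257),(407,385),(407,321)]: print(fz('w1',p[0]*.64,p[1]*.64,100))
needle()
E
```

```text
[ 562.6 -149.9  100. ]
[ 614.  -126.8  100. ]
[ 576.5 -112.4  100. ]
[ 601.2 -166.8  100. ]
[ 588.2 -138.3  100. ]
needle -0.025 contrast 56.760513 clock 1.7
```

```bash
python3 -c "
from h import *;to(589,-140.3,77)"
```

```text
t 1.7 pos [ 589.  -144.8  151.3] rot [3.141e+00 1.000e-03 1.993e+00] q [-0.24  0.41  1.75 -0.    0.99 -0.67] F [-0.3 -0.6  0.8] M [-0.03  0.02  0.02] op 0.994 g 0.0
shift m [0.0042 0.0018 0.0743] turn to upright [0.0007 0.0008 0.    ]
```

>>> move_arm([
  [0,0,0,0.004,0.002,0.02,0.085],
  [0,0,0,0.004,0.002,0.045,0.085],
  [0,0,0,0.004,0.002,0.06,0.085],
  [0,0,0,0.004,0.002,0.067,0.085],
  [0,0,0,0.004,0.002,0.067,0.085],
])

```text
clock: 2.33
eef_pos: [589.2, -139.8, 83.5]
tcp_rot: [3.141, 0.0, 1.994]
contact_force: [-0.4, -0.3, -0.1]
opening: 0.996
grasp_force: 0.0
```

```bash
python3 -c "
from h import *
for i in range(4):to(589,-140.3,77);needle()"
```

```text
t 2.33 pos [ 589.2 -139.8   83.5] rot [3.141 0.    1.994] q [-0.24  0.5   1.79 -0.    0.86 -0.66] F [-0.4 -0.3 -0.1] M [-0.06 -0.02 -0.03] op 0.996 g 0.0
shift m [-0.0004 -0.0004  0.0065] turn to upright [0.0001 0.0001 0.    ]
needle -0.026 contrast 57.09765 clock 2.375
t 2.38 pos [ 589.4 -139.7   83.9] rot [3.141 0.    1.994] q [-0.24  0.49  1.79 -0.    0.86 -0.66] F [ 1.1 -0.2  1. ] M [ 0.03  0.07 -0.  ] op 0.995 g 0.0
shift m [-0.0003 -0.0006  0.0069] turn to upright [0.0006 0.0004 0.    ]
needle -0.027 contrast 57.32158 clock 2.425
t 2.42 pos [ 589.6 -139.7   84. ] rot [3.141e+00 1.000e-03 1.995e+00] q [-0.24  0.49  1.79 -0.    0.86 -0.66] F [-0.5  0.3  0.5] M [-0.05  0.05  0.03] op 0.994 g 0.0
shift m [-0.0003 -0.0008  0.007 ] turn to upright [0.0009 0.0007 0.    ]
needle -0.027 contrast 56.001198 clock 2.475
t 2.48 pos [ 589.6 -139.6   84.1] rot [3.141e+00 1.000e-03 1.995e+00] q [-0.24  0.49  1.79  0.    0.86 -0.66] F [-0.8  1.2  1.3] M [-0.02 -0.    0.  ] op 0.994 g 0.0
shift m [-0.0003 -0.0008  0.0071] turn to upright [0.0009 0.0007 0.    ]
needle -0.025 contrast 56.380295 clock 2.525
```

>>> move_arm([
  [0,0,0,0,-0.0005,0.003,0.085],
  [0,0,0,0,-0.0005,0.006,0.065],
  [0,0,0,0,-0.0005,0.006,0.056],
  [0,0,0,0,-0.0005,0.006,0.053],
  [0,0,0,0,-0.0005,0.006,0.05],
  [0,0,0,0,-0.0005,0.006,0.05],
], grip_force=40)

```text
clock: 3.28
eef_pos: [589.2, -139.5, 77.6]
tcp_rot: [3.141, 0.0, 1.995]
contact_force: [1.9, 4.1, 3.0]
opening: 0.643
grasp_force: 42.2
```

```bash
python3 -c "
from h import *
to(589,-140.3,78)"
```

```text
t 3.27 pos [ 589.2 -139.5   77.6] rot [3.141 0.    1.995] q [-0.24  0.5   1.79  0.    0.85 -0.66] F [1.9 4.1 3. ] M [ 0.61 -0.44 -0.01] op 0.643 g 42.2
shift m [-0.0007 -0.0005 -0.0004] turn to upright [0.0011 0.0003 0.    ]
```

To row units: 0.9 rad / 6.2832 = 0.1432.

>>> move_arm([
  [0,0,0.0239,0,0,0,0.05],
  [0,0,0.0477,0,0,0,0.05],
  [0,0,0.0716,0,0,0,0.05],
  [0,0,0.0955,0,0,0,0.05],
  [0,0,0.1194,0,0,0,0.05],
  [0,0,0.1432,0,0,0,0.05],
  [0,0,0.1432,0,0,0,0.05],
])

```text
clock: 4.15
eef_pos: [591.3, -139.5, 77.7]
tcp_rot: [3.137, -0.002, 1.092]
contact_force: [10.6, 4.3, -3.7]
opening: 0.641
grasp_force: 43.0
```

```bash
python3 -c "
from h import *
to(589,-140.3,78);needle()"
```

```text
t 4.15 pos [ 591.3 -139.5   77.7] rot [ 3.137e+00 -2.000e-03  1.092e+00] q [-0.23  0.5   1.79  0.    0.84  0.24] F [10.6  4.3 -3.7] M [ 0.77 -1.61 -0.18] op 0.641 g 43.0
shift m [-0.0017 -0.0017 -0.0004] turn to upright [ 0.0046 -0.0023 -0.    ]
needle -0.015 contrast 57.47396 clock 4.2
```

To row units: 0.25 rad / 6.2832 = 0.0398.

>>> move_arm([
  [0,0,0.0191,0.0007,0.0013,0,0.05],
  [0,0,0.0398,0.0007,0.0013,0,0.05],
  [0,0,0.0398,0.0007,0.0013,0,0.05],
])

```text
clock: 4.58
eef_pos: [591.8, -139.8, 77.7]
tcp_rot: [3.139, -0.002, 0.843]
contact_force: [7.2, 2.0, -0.9]
opening: 0.643
grasp_force: 43.3
```

```bash
python3 -c "
from h import *
to(589,-140.3,78);needle()"
```

```text
t 4.58 pos [ 591.8 -139.8   77.7] rot [ 3.139e+00 -2.000e-03  8.430e-01] q [-0.23  0.51  1.79  0.    0.84  0.49] F [ 7.2  2.  -0.9] M [ 0.41 -1.03 -0.19] op 0.643 g 43.3
shift m [-0.0022 -0.0018 -0.0004] turn to upright [ 0.0029 -0.0019 -0.    ]
needle -0.014 contrast 55.944183 clock 4.625
```

To row units: 0.25 rad / 6.2832 = 0.0398.

>>> move_arm([
  [0,0,0.0191,0.0005,0.0005,0,0.05],
  [0,0,0.0398,0.0005,0.0005,0,0.05],
  [0,0,0.0398,0.0005,0.0005,0,0.05],
])

```text
clock: 5.0
eef_pos: [592.2, -140.3, 77.6]
tcp_rot: [3.139, -0.002, 0.593]
contact_force: [5.5, -0.4, -1.0]
opening: 0.639
grasp_force: 43.3
```

```bash
python3 -c "
from h import *
to(589,-140.3,78);needle()"
```

```text
t 5.0 pos [ 592.2 -140.3   77.6] rot [ 3.139e+00 -2.000e-03  5.930e-01] q [-0.23  0.51  1.79 -0.    0.85  0.74] F [ 5.5 -0.4 -1. ] M [ 0.   -0.89 -0.22] op 0.639 g 43.3
shift m [-0.0027 -0.0018 -0.0004] turn to upright [ 0.0026 -0.0018 -0.    ]
needle -0.008 contrast 52.079308 clock 5.05
```

To row units: 0.25 rad / 6.2832 = 0.0398.

>>> move_arm([
  [0,0,0.0191,0.0005,0.0002,0,0.05],
  [0,0,0.0398,0.0005,0.0002,0,0.05],
  [0,0,0.0398,0.0005,0.0002,0,0.05],
])

```text
clock: 5.42
eef_pos: [592.5, -140.8, 77.6]
tcp_rot: [3.139, -0.002, 0.343]
contact_force: [5.3, -3.9, 0.3]
opening: 0.645
grasp_force: 43.3
```

```bash
python3 -c "
from h import *
to(589,-140.3,78);needle()"
```

```text
t 5.42 pos [ 592.5 -140.8   77.6] rot [ 3.139e+00 -2.000e-03  3.430e-01] q [-0.23  0.51  1.79 -0.    0.85  0.99] F [ 5.3 -3.9  0.3] M [-0.61 -0.71 -0.17] op 0.645 g 43.3
shift m [-0.0032 -0.0016 -0.0004] turn to upright [ 0.0027 -0.0018 -0.    ]
needle -0.006 contrast 52.178482 clock 5.475
```

To row units: 0.25 rad / 6.2832 = 0.0398.

>>> move_arm([
  [0,0,0.0191,0.0003,0.0006,0,0.05],
  [0,0,0.0398,0.0003,0.0006,0,0.05],
  [0,0,0.0398,0.0003,0.0006,0,0.05],
])

```text
clock: 5.85
eef_pos: [592.7, -141.4, 77.6]
tcp_rot: [3.139, -0.002, 0.093]
contact_force: [3.4, -4.8, -0.2]
opening: 0.641
grasp_force: 43.4
```

```bash
python3 -c "
from h import *
to(589,-140.3,78);needle()"
```

```text
t 5.85 pos [ 592.7 -141.4   77.6] rot [ 3.139e+00 -2.000e-03  9.300e-02] q [-0.24  0.51  1.78 -0.    0.85  1.24] F [ 3.4 -4.8 -0.2] M [-0.69 -0.55 -0.14] op 0.641 g 43.4
shift m [-0.0036 -0.0014 -0.0004] turn to upright [ 0.0022 -0.0017 -0.    ]
needle -0.004 contrast 55.899765 clock 5.9
```

To row units: 0.25 rad / 6.2832 = 0.0398.

>>> move_arm([
  [0,0,0.0191,0,0.0005,0,0.05],
  [0,0,0.0398,0,0.0005,0,0.05],
  [0,0,0.0398,0,0.0005,0,0.05],
])

```text
clock: 6.28
eef_pos: [592.7, -142.0, 77.6]
tcp_rot: [3.14, -0.002, -0.157]
contact_force: [2.2, -6.0, 1.8]
opening: 0.639
grasp_force: 43.4
```

```bash
python3 -c "
from h import *
to(589,-140.3,78);needle();snap('top','t2')
a,b=[np.load('pics/%s.npz'%k)['d'] for k in('t0','t2')]
print('drop',np.median(b[190:212,228:248])-np.median(a[190:212,228:248]))
"
```

```text
t 6.28 pos [ 592.7 -142.    77.6] rot [ 3.14e+00 -2.00e-03 -1.57e-01] q [-0.24  0.51  1.78 -0.    0.85  1.49] F [ 2.2 -6.   1.8] M [-0.89 -0.47 -0.14] op 0.639 g 43.4
shift m [-0.0039 -0.0011 -0.0004] turn to upright [ 0.0019 -0.0022 -0.    ]
needle 0.339 contrast 53.58158 clock 6.325
drop 15.108154
```

Needle is at 0.34 and the head dropped 15.1 mm for 2.15 rad, so there was no slip and the coarse step is done. Releasing, rising and unwinding the wrist.

>>> move_arm([
  [0,0,0,0,0,0,0.07],
  [0,0,0,0,0,0,0.085],
  [0,0,0,0,0,0,0.085],
  [0,0,0,0,0,-0.015,0.085],
  [0,0,0,-0.0025,0,-0.03,0.085],
])

```text
clock: 7.0
eef_pos: [589.6, -140.1, 108.5]
tcp_rot: [3.142, -0.0, -0.155]
contact_force: [0.6, -0.2, -0.4]
opening: 0.997
grasp_force: 0.0
```

```bash
python3 -c "
from h import *
needle();to(590.1,-141.6,106)"
```

```text
needle 0.336 contrast 53.586914 clock 7.05
t 7.05 pos [ 590.4 -140.3  110.6] rot [ 3.141e+00 -3.000e-03 -1.550e-01] q [-0.24  0.46  1.77  0.    0.91  1.49] F [ 0.7 -0.4  1.1] M [-0.03  0.02 -0.07] op 0.998 g 0.0
shift m [-0.0001  0.0013  0.0046] turn to upright [ 0.0002 -0.003  -0.    ]
```

To row units: -1.44 rad / 6.2832 = -0.2292.

>>> move_arm([
  [0,0,-0.0286,0,0,0,0.085],
  [0,0,-0.0573,0,0,0,0.085],
  [0,0,-0.0859,0,0,0,0.085],
  [0,0,-0.1146,0,0,0,0.085],
  [0,0,-0.1432,0,0,0,0.085],
  [0,0,-0.1719,0,0,0,0.085],
  [0,0,-0.2005,0,0,0,0.085],
  [0,0,-0.2292,0,0,0,0.085],
])

```text
clock: 8.05
eef_pos: [589.6, -140.1, 108.1]
tcp_rot: [3.141, -0.0, 1.291]
contact_force: [-0.8, -0.2, 0.8]
opening: 0.994
grasp_force: 0.0
```

To row units: -0.36 rad / 6.2832 = -0.0573.

>>> move_arm([
  [0,0,-0.0286,0,0,0,0.085],
  [0,0,-0.0573,0,0,0,0.085],
  [0,0,-0.0573,0,0,0,0.085],
  [0,0,-0.0573,0,0,0,0.085],
])

```text
clock: 8.55
eef_pos: [589.5, -140.1, 107.7]
tcp_rot: [3.141, 0.0, 1.641]
contact_force: [0.1, 0.5, 0.2]
opening: 0.996
grasp_force: 0.0
```

```bash
python3 -c "
from h import *
needle();to(590.1,-141.6,105);needle();to(590.1,-141.6,105)"
```

```text
needle 0.338 contrast 53.434616 clock 8.6
t 8.6 pos [ 589.5 -140.1  107.6] rot [3.141 0.    1.642] q [-0.24  0.46  1.78  0.    0.9  -0.31] F [-0.2  0.3  0.6] M [-0.07 -0.04 -0.02] op 0.993 g 0.0
shift m [-0.0016  0.0005  0.0026] turn to upright [0.0004 0.0001 0.    ]
needle 0.336 contrast 52.73239 clock 8.65
t 8.65 pos [ 589.5 -140.1  107.5] rot [3.141 0.    1.642] q [-0.24  0.46  1.78 -0.    0.9  -0.31] F [ 0.  -0.7  0.4] M [ 0.02  0.   -0.01] op 1.0 g 0.0
shift m [-0.0016  0.0005  0.0025] turn to upright [0.0003 0.0001 0.    ]
```

>>> move_arm([
  [0,0,0,-0.0016,0.0005,-0.002,0.07],
  [0,0,0,-0.0016,0.0005,-0.002,0.05],
  [0,0,0,-0.0016,0.0005,-0.002,0.034],
  [0,0,0,-0.0016,0.0005,-0.002,0.034],
  [0,0,0,-0.0016,0.0005,-0.002,0.034],
  [0,0,0,-0.0016,0.0005,-0.002,0.034],
], grip_force=25)

```text
clock: 9.4
eef_pos: [590.0, -141.6, 109.2]
tcp_rot: [-3.141, -0.0, 1.645]
contact_force: [0.4, -0.7, -0.4]
opening: 0.399
grasp_force: 0.0
```

```bash
python3 - <<'E'
from h import *
needle();to(590.1,-141.6,108)
snap('wrist','w2');cv2.imwrite('pics/w2b.png',cv2.resize(cv2.imread('pics/w2.png')[150:330,140:380],(800,600)))
E
```

```text
needle 0.336 contrast 53.218002 clock 9.45
t 9.45 pos [ 590.  -141.6  109.3] rot [-3.142 -0.     1.645] q [-0.24  0.46  1.77  0.    0.91 -0.31] F [ 0.4 -0.1  0.8] M [ 0.01  0.05 -0.06] op 0.399 g 0.0
shift m [0.     0.0001 0.0013] turn to upright [-0.0001 -0.      0.    ]
```

View pics/w2b.png

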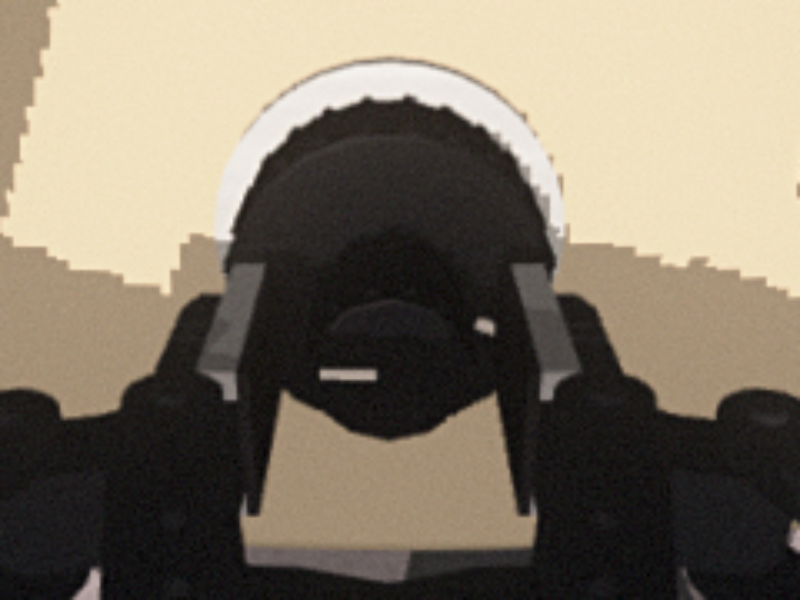

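The pads straddle the small knob, whose top is centred near (390,370), with clearance above the ring and no contact force. Closing.

To row units: 0.45 rad / 6.2832 = 0.0716.

>>> move_arm([
  [0,0,0,0,0,0,0.028],
  [0,0,0,0,0,0,0.022],
  [0,0,0,0,0,0,0.02],
  [0,0,0,0,0,0,0.02],
  [0,0,0.0239,0,0,0,0.02],
  [0,0,0.0477,0,0,0,0.02],
  [0,0,0.0716,0,0,0,0.02],
  [0,0,0.0716,0,0,0,0.02],
])

```text
clock: 10.5
eef_pos: [590.3, -141.6, 109.4]
tcp_rot: [3.141, -0.0, 1.196]
contact_force: [0.9, -0.4, 1.8]
opening: 0.267
grasp_force: 24.6
```

```bash
python3 -c "
from h import *
needle();to(590.1,-141.6,109)"
```

```text
needle 0.615 contrast 52.483604 clock 10.55
t 10.55 pos [ 590.3 -141.6  109.4] rot [ 3.141 -0.     1.198] q [-0.24  0.46  1.77  0.    0.91  0.13] F [1.7 0.1 2. ] M [ 0.12 -0.2  -0.02] op 0.27 g 24.6
shift m [-0.     -0.0002  0.0004] turn to upright [ 0.0005 -0.0002 -0.    ]
```

To row units: 1.2 rad / 6.2832 = 0.191.

>>> move_arm([
  [0,0,0.0271,0,0,0,0.02],
  [0,0,0.0541,0,0,0,0.02],
  [0,0,0.0812,0,0,0,0.02],
  [0,0,0.1082,0,0,0,0.02],
  [0,0,0.1353,0,0,0,0.02],
  [0,0,0.1623,0,0,0,0.02],
  [0,0,0.191,0,0,0,0.02],
  [0,0,0.191,0,0,0,0.02],
])

```text
clock: 11.55
eef_pos: [590.3, -141.7, 109.4]
tcp_rot: [3.142, -0.001, -0.001]
contact_force: [0.8, 1.0, 1.9]
opening: 0.272
grasp_force: 24.6
```

```bash
python3 -c "
from h import *
needle();to(590.1,-141.6,109)"
```

```text
needle 1.332 contrast 61.592224 clock 11.6
t 11.6 pos [ 590.3 -141.7  109.4] rot [ 3.141e+00 -1.000e-03  1.000e-03] q [-0.24  0.46  1.77  0.    0.91  1.33] F [2.  0.9 1.8] M [ 0.06 -0.23 -0.  ] op 0.267 g 24.6
shift m [-0.0002 -0.0001  0.0004] turn to upright [ 0.0001 -0.0006 -0.    ]
```

To row units: 0.6 rad / 6.2832 = 0.0955.

>>> move_arm([
  [0,0,0.0239,0,0,0,0.02],
  [0,0,0.0477,0,0,0,0.02],
  [0,0,0.0716,0,0,0,0.02],
  [0,0,0.0955,0,0,0,0.02],
  [0,0,0.0955,0,0,0,0.02],
])

```text
clock: 12.22
eef_pos: [590.3, -141.7, 109.4]
tcp_rot: [-3.141, -0.001, -0.6]
contact_force: [1.4, -0.5, 2.5]
opening: 0.268
grasp_force: 24.6
```

```bash
python3 - <<'E'
from h import *
needle();snap('top','t3');y,x=201,238
cv2.imwrite('pics/t3b.png',cv2.resize(cv2.imread('pics/t3.png')[y-30:y+30,x-40:x+40],(400,300),interpolation=cv2.INTER_CUBIC))
E
```

```text
needle 1.691 contrast 51.187668 clock 12.275
```

View pics/t3b.png

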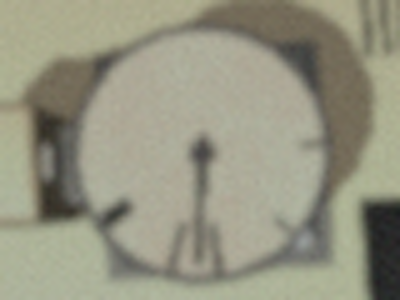

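The needle tip at (200,260) stands midway between the two long marks. Releasing and retreating upward.

>>> move_arm([
  [0,0,0,0,0,0,0.04],
  [0,0,0,0,0,0,0.06],
  [0,0,0,0,0,0,0.06],
  [0,0,0,0,0,-0.03,0.06],
  [0,0,0,0,0,-0.07,0.06],
  [0,0,0,0,0,-0.1,0.06],
  [0,0,0,0,0,-0.1,0.06],
  [0,0,0,0,0,-0.1,0.06],
])

```text
clock: 13.32
eef_pos: [589.5, -141.5, 208.6]
tcp_rot: [3.141, 0.001, -0.605]
contact_force: [-0.9, 0.1, -0.1]
opening: 0.702
grasp_force: 0.0
```

```bash
python3 - <<'E'
from h import *
needle();to(590,-141,210);snap('top','t4')
cv2.imwrite('pics/t4b.png',cv2.resize(cv2.imread('pics/t4.png'),(800,600)))
E
```

```text
needle 1.693 contrast 49.30114 clock 13.375
t 13.38 pos [ 589.3 -141.5  208.1] rot [ 3.141e+00  2.000e-03 -6.050e-01] q [-0.24  0.35  1.7  -0.    1.1   1.94] F [-0.3  0.2  0.4] M [ 0.01 -0.01 -0.03] op 0.703 g 0.0
shift m [ 0.0003 -0.0008 -0.0019] turn to upright [0.0007 0.0017 0.    ]
```

View pics/t4b.png

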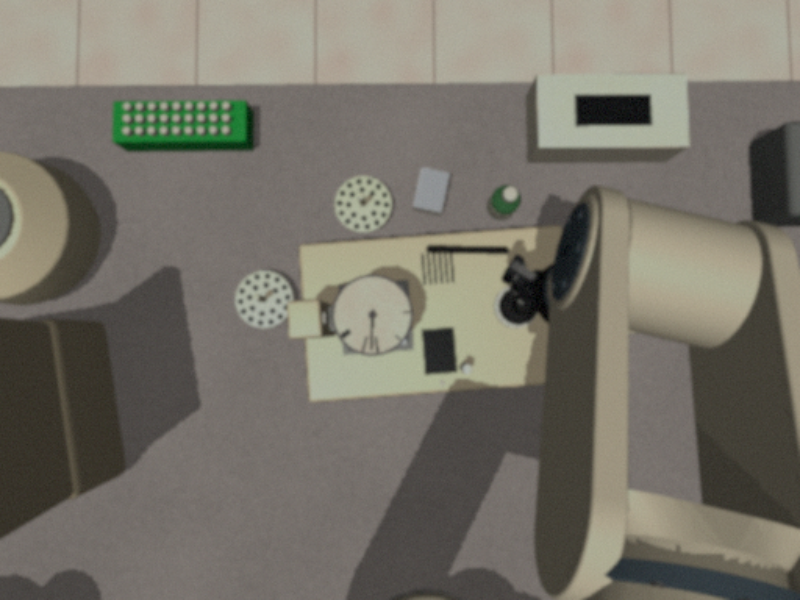

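The needle holds at 1.69 with the gripper clear of the knobs. The racks, marker, bottle, cap box and spare tube are where they were; the arm hides the tip box from this view.

```bash
python3 -c "
from rig import order;print(order.sign_off())"
```

```text
the job is handed in; nothing more can be done
None
```

The job is handed in: the ring brought the plate onto the caps (needle 0.34), then the small knob took the needle to 1.69, midway between the long marks, and it held there after release; total time was about 13 s.

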